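Unfold and latch the crank, then wind the mould clamp shut

ROBOT

A 7-joint arm with a two-finger parallel gripper is mounted at the origin on the work surface; the furniture and walls round the work are solid. World frame = base frame: x ahead of the robot, y to its left, z up, the work surface at z = 0. Lengths are in m, angles in rad, forces in N, time in s.
With the tool pointing down it reaches from about 0.425 to 0.925 m from the base axis. Payload 6.8 kg.
Tool frame: the origin (TCP) lies at the very end of the fingers, on their centre line; the grasp point (between the pads) lies 19 mm behind it; z points along the fingers, y is the line along which they close (so a half turn about z gives the same grasp; the last joint's range is limited). The gripper opens to 85 mm and grips with 20 to 120 N. Pads are 22 mm wide; open, the fingers measure 114 mm over their backs; the gripper's body (76 mm by 85 mm) begins 54 mm behind the grasp point. The pads swing forward as they close: fully open they stand 13 mm farther back than shut.
Start: joints at [-1.414, 0.477, 0.022, 1.555, -0.011, 1.109, -0.083], TCP at [0.177, 0.651, 0.231] pointing down, gripper open.
Joint ranges: [-2.96, 2.96], [-0.34, 2.1], [-1.41, 1.46], [0.24, 2.44], [-1.37, 4.51], [0.17, 1.92], [-2.96, 2.96]. Speed limits (rad/s): [2.39, 2.39, 3.14, 3.14, 3.14, 3.14, 3.14].

INTERFACE

Orientations are given as a unit quaternion [w, x, y, z].
In Python, from station import readout, viewer, bot gives the robot as it stands. The module is installed in compiled form; this text tells all that it offers.
- The arm moves only by the shell command python3 -m handwheel 'ROWS' [FORCE]. ROWS is JSON, a list of rows, each a list of 3 entries, a list of its own where there are three numbers: the shift along the tool's x, y, z in mm, then the turn, a rotation vector about the tool's x, y, z in degrees, then the gripper command: -1 is fully open, 1 is shut, values between are in proportion. In form: [[[x, y, z], [ax, ay, az], grip], ...]. A call has 1 to 20 rows; each row is the pose to reach, as a shift and turn from the pose commanded when the call began, along the tool's axes at that moment; what a row does not reach only later rows make up. A row lasts 1/12 s, in which the tool goes at most 41.7 mm and 7.16 degrees, less where a joint would pass 70% of its speed; a pose out of reach is approached as far as the arm can. A call with a gripper value outside its range is refused whole. The fingers move at their own pace and stop on an object; FORCE is the grip in N (left out, the last holds). Time passes only in rows, so rows that repeat a pose let the fingers close. It gives the time, the measured TCP pose, the force and the opening at its end, in the units of the state.
- readout.get_obs(): the state, without advancing time (a new reading comes with each control period).
- viewer.read_camera(name): name is "scene" or "top"; returns a dict with "frame" (384x512x3 uint8, red, green, blue), "fx", "fy", "cx", "cy" (pixels), "dist" ([k1, k2, p1, p2, k3] as OpenCV has them; the pictures are not rectified), "rvec" (rotation vector, rad) and "tvec" (3), from world to camera coordinates, as OpenCV has them. Camera axes: x right, y down, z forward; pixel columns grow to the right and rows downward; lengths in m; the calibration is good to about 2 mm. A picture is of the moment at which its call begins. There is no depth.
- bot.hand_in(): hands the job in, once; it reports no verdict.
Trained networks look in a picture, given as the dict that the camera call returned (one of the last four; its "shot" number tells which), for a name from the list of things; names that differ only in an ending like _2 or _b are one class to them, and where a whole thing is asked for, a point or a joint stands for the part that bears it (a point fixed in the world has none). Each returns a list of dicts, best first, with "score" (0 to 1); they miss things now and then, are a little off and sometimes report something else, mostly with a low value. They report only what shows in the picture. A call takes as long as a camera call.
- viewer.search_frame(picture, target): "rect" ([centre column, centre row, width, height] in pixels, round what is visible of it).
- viewer.outline_of(picture, target): "mask" (384x512 bool, what is visible of it) and "rect" ([centre column, centre row, width, height] in pixels, round what is visible of it).
The state is a dict: "t": time; "q": joint angles; "joint_vel": joint speeds; "joint_torque": joint torques, N m; "eef_pos": TCP position; "tool_rot": TCP orientation; "contact_force": force on the tool from outside, world axes, zero at the start; "torque": the same for the moment, N m; "gripper_width": opening from 0.0 (shut) to 1.0 (fully open).
Only numpy, scipy, OpenCV 4.12 (cv2) and the standard library are available. Lean on these libraries where they do the work, as an engineer would, in place of code of your own. Each camera call takes 0.05 s, during which the arm holds its last target. There are 200 camera calls.

TASK

Close the plaster mould in the bench clamp. Swing the folded crank handle on the handwheel up until it stands upright, push the latch bolt outward along the wheel to its stop so that it locks the handle up and frees the wheel, then crank the wheel clockwise (seen from above) until the jaw has brought the two mould halves snugly together with every tooth in its slot and no gap left. Stop when it is snug, do not force it, and leave the handle latched up and the other things on the table as they are.

Things in the scene. Friction and masses are not known exactly. Their poses are not given: they have to be found in the camera images.
- mould_clamp: Fixed bench clamp: grey gearbox (150 mm square foot) with a flat aluminium handwheel on top and a plywood bed beside it. Origin on the table under the upright wheel axis, z up. The bed (124 mm wide, rails 37 mm high) runs along its -y from the sliding jaw (70 mm high) to the fixed back jaw (74 mm high, inner face at y = -230 mm, bed end at -255 mm).
- wheel_centre (a point): On the wheel axis at the wheel's top face, z = 100 mm. The wheel is 155 mm across. The axes of this point turn with the wheel: its x is the wheel's 'outward' line, on which the bolt slides and the crank's hinge lies; at wheel angle 0 it is the clamp's +x. The slotted spindle head here is fixed and reaches z = 113 mm.
- handwheel (a joint): Wheel angle, rad, 0 at the start, grows clockwise seen from above, up to a stop at 5.1. Locked by the bolt's tail in the spindle head's slot until the bolt is fully out. Moves the jaw 9 mm per rad; friction 0.12 N m, so it stays where it is left.
- crank (a joint): Crank handle angle, rad: 0 folded (grip lying back over the wheel centre, rising 20 deg above level), 1.222 upright at its stop. Starts between 0.1 and 0.35. Its hinge is level, 64 mm outward of the wheel axis at z = 128 mm, stiff (0.06 N m): it stays where left. Pushing the knob outward from the wheel centre's far side lifts the handle; move the finger up with the knob.
- knob (a point): Centre of the polished, slippery dark wooden ball knob (23 mm across) at the crank's free end, 68 mm from its hinge. The round wooden grip below it is 15 to 17 mm thick, 40 mm long, and spins freely. At the start the knob is 3 to 14 mm outward of the wheel centre, z 158 to 172 mm; upright, 64 mm outward at z = 196 mm, where the wheel is cranked by pushing grip or knob.
- latch (a joint): Latch bolt travel, m: 0 withdrawn (wheel locked), 0.018 fully outward at its stop (handle locked up, wheel free). Friction 2 N. It slides outward on the wheel's top, and goes home only when the crank is upright within about 4 deg. When latched the handle has some 5 deg of play.
- thumb (a point): Near the top (z = 130 mm) of the bolt's dark thumb tab, on its centre line. The tab is upright, 20 mm across, 8 mm thick along the slide, from z = 115 to 133 mm; 14 mm inward of the wheel axis (on the side away from the crank hinge) when withdrawn, 4 mm outward when latched. Behind it (farther inward) nothing is higher than 113 mm, so a fingertip can stand there and push it outward.
- jaw (a joint): Sliding jaw travel, m: 0 at the start, 0.040 when both halves are closed against the back jaw. Always 0.009 x the wheel angle, so closing takes about 4.44 rad. Once it is closed the resistance rises sharply: pushing the knob with more than about 20 N then would squeeze the plaster too hard.
- toothed_half: Plaster mould half, block of 100 x 40 x 64 mm with 4 upright teeth (9 mm wide, 11 mm long) facing the other half. Stands on the bed next to the sliding jaw, between the rails with 1 mm play a side, which guide it. Origin at the centre of the block's underside, its y along the bed.
- slotted_half: Plaster mould half, 100 x 40 x 64 mm, with 4 upright slots (14 mm wide, 15 mm deep) facing the teeth. Stands between the rails next to the back jaw. Origin at the centre of its underside. Closed, the two origins are 40 mm apart.
- clay_turtle: Bystander: small clay turtle, 72 x 112 x 30 mm, lying on the table to the right of the clamp; leave it alone.
- wood_rib_2: Bystander: flat oval wooden rib, 56 x 103 x 16 mm, on the table to the right of the clamp; leave it alone.
- wood_tool_a: Bystander: boxwood modelling stick, 85 mm long, on the table to the right of the clamp; leave it alone.

How it is judged:
By the outcome, as a careful person would: the job done as asked, in the order asked, and still so for the second after the job is handed in, with the robot touching nothing.
It also fails if it takes over 67 s, if anything falls off the work surface, if the arm or the gripper's body presses on something with over 40 N, if the wrist force passes 120 N, or if a joint passes its speed limit or range.

## Working session

There is one attempt and no reset: what is moved stays moved. The work goes in short steps, Python scripts to look and compute and a shell command to move; the robot and the scene stay as the last step left them, time stands still between calls to the robot, and variables do not carry over. Pictures are saved under pics/ and viewed, on a budget of 10 in all, crops included, one or two more only if the job needs it, and the job is handed in when it is done.

```bash
mkdir -p pics; cat > h.py <<'E'
import numpy as np, cv2
from station import readout, viewer, bot
def cam(p):
    return np.array([[p['fx'],0,p['cx']],[0,p['fy'],p['cy']],[0,0,1.]]), np.array(p['dist'],float), np.array(p['rvec'],float), np.array(p['tvec'],float)
def proj(p,X):
    K,d,r,t=cam(p); return cv2.projectPoints(np.array(X,float).reshape(-1,1,3),r,t,K,d)[0].reshape(-1,2)
def ray(p,uv):
    K,d,r,t=cam(p); R=cv2.Rodrigues(r)[0]
    n=cv2.undistortPoints(np.array(uv,float).reshape(-1,1,2),K,d).reshape(-1,2)[0]
    return -R.T@t, R.T@np.array([n[0],n[1],1.])
def onz(p,uv,z):
    c,v=ray(p,uv); return c+v*(z-c[2])/v[2]
def tri(pa,ua,pb,ub):
    (c1,v1),(c2,v2)=ray(pa,ua),ray(pb,ub)
    s=np.linalg.lstsq(np.array([v1,-v2]).T,c2-c1,rcond=None)[0]
    a,b=c1+s[0]*v1,c2+s[1]*v2
    return (a+b)/2,np.linalg.norm(a-b)
E
python3 - <<'E'
from h import *
np.set_printoptions(precision=4,suppress=True)
P={n:viewer.read_camera(n) for n in('scene','top')}
for n,p in P.items():
    print(n,ray(p,(256,192)))
    for t in ['mould_clamp','handwheel','crank','knob','latch','thumb','jaw','toothed_half','slotted_half','clay_turtle']:
        r=viewer.search_frame(p,t)
        print(t,[(np.round(x['rect'],1).tolist(),round(x['score'],2)) for x in r[:2]])
im=[cv2.cvtColor(P[n]['frame'],cv2.COLOR_RGB2BGR) for n in P]
cv2.imwrite('pics/a.png',cv2.resize(im[0],(800,600),interpolation=cv2.INTER_CUBIC)); cv2.imwrite('pics/b.png',cv2.resize(im[1],(800,600),interpolation=cv2.INTER_CUBIC))
print(readout.get_obs())
E
```

```text
scene (array([ 0.0957, -0.4291,  0.6435]), array([ 0.401 ,  0.6515, -0.644 ]))
mould_clamp [([232.5, 194.5, 95.0, 130.8], 0.65), ([237.4, 206.2, 49.6, 36.6], 0.26)]
handwheel [([217.3, 155.2, 58.2, 43.6], 0.86), ([230.2, 187.2, 35.8, 13.6], 0.28)]
crank [([229.1, 137.1, 29.3, 14.9], 0.6)]
knob [([224.7, 132.9, 26.7, 13.4], 0.44), ([229.6, 186.4, 35.6, 11.1], 0.41)]
latch []
thumb [([222.5, 145.8, 19.6, 9.8], 0.54)]
jaw [([227.6, 187.1, 29.7, 7.5], 0.74)]
toothed_half []
slotted_half [([247.6, 217.7, 48.6, 25.2], 0.84)]
clay_turtle [([278.7, 308.0, 59.4, 50.4], 0.7)]
top (array([0.3431, 0.1197, 0.9707]), array([ 0.0999, -0.0169, -0.9949]))
mould_clamp [([212.9, 200.6, 141.2, 75.9], 0.68)]
handwheel [([174.1, 194.1, 65.3, 70.5], 0.78), ([170.8, 184.3, 11.0, 25.2], 0.45)]
crank [([168.7, 179.0, 14.8, 30.8], 0.85)]
knob [([170.6, 183.6, 13.8, 26.1], 0.45)]
latch [([171.9, 192.8, 11.1, 22.4], 0.62), ([333.7, 223.8, 41.8, 41.1], 0.27)]
thumb [([169.3, 178.6, 15.3, 28.4], 0.63), ([173.2, 192.8, 12.3, 24.7], 0.46)]
jaw [([213.2, 202.7, 19.3, 37.8], 0.84), ([256.2, 205.4, 22.4, 38.8], 0.55)]
toothed_half [([233.5, 204.5, 21.0, 38.6], 0.57)]
slotted_half [([256.9, 205.8, 21.6, 38.7], 0.85)]
clay_turtle [([332.6, 223.9, 45.9, 44.0], 0.96)]
{'t': 1.1, 'q': array([-1.4141,  0.477 ,  0.0224,  1.5554, -0.0115,  1.1093, -0.0831]), 'joint_vel': array([ 0.0007,  0.0007, -0.0006,  0.0005, -0.    ,  0.0001,  0.0007]), 'joint_torque': array([ -0.    , -59.6339,   1.6064, -28.1546,   0.0125,   0.0018,
        -0.    ]), 'eef_pos': array([0.1767, 0.6515, 0.2313]), 'tool_rot': array([-0.    ,  0.132 ,  0.9912,  0.    ]), 'contact_force': array([ 0.5392, -0.9243, -0.2855]), 'torque': array([ 0.0094,  0.0149, -0.0256]), 'gripper_width': 1.0015610171447005}
```

View pics/a.png

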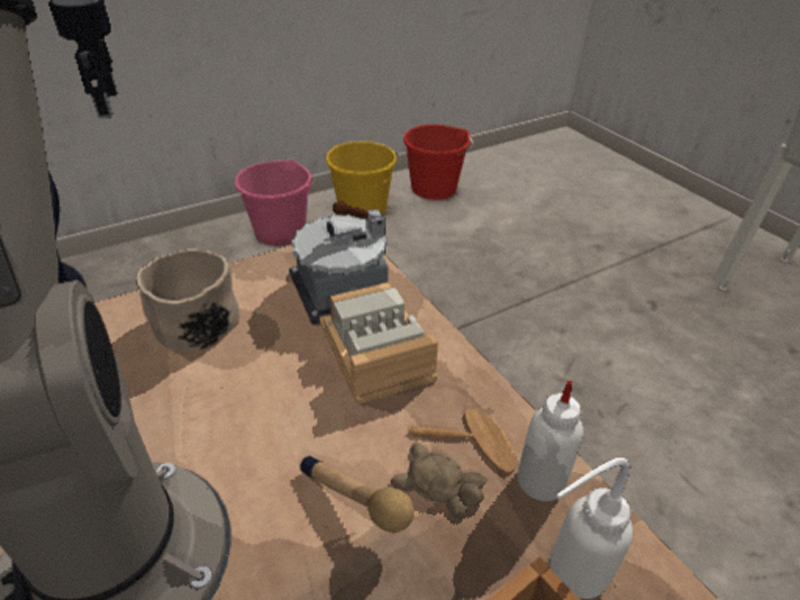

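View pics/b.png

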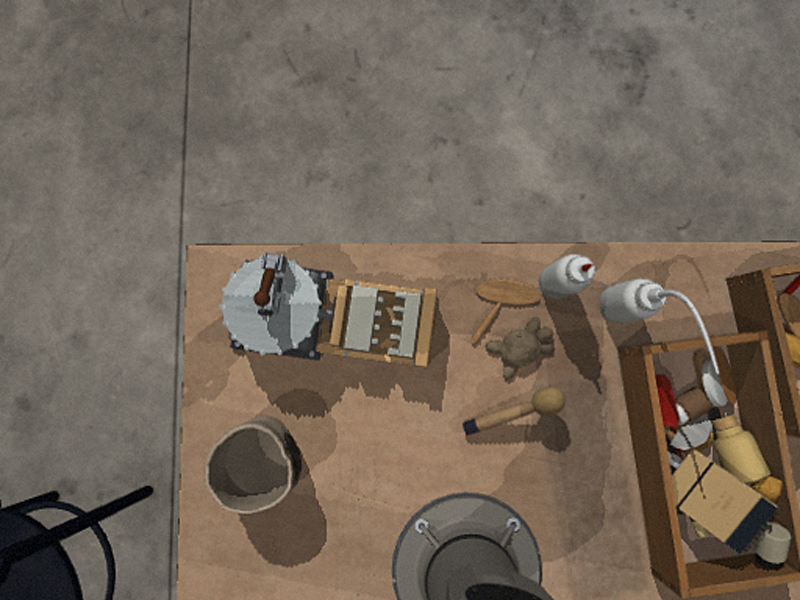

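```bash
cat > fit.py <<'E'
from h import *
from scipy.optimize import minimize
np.set_printoptions(precision=4,suppress=True)
P={n:viewer.read_camera(n) for n in('scene','top')}
M={}
for n,p in P.items():
    for t in ['handwheel','toothed_half','slotted_half','knob','crank','thumb','latch']:
        r=viewer.outline_of(p,t)
        if r: M[n,t]=r[0]['mask']; print(n,t,round(r[0]['score'],2),np.round(r[0]['rect'],1))
def poly(p,X):
    m=np.zeros((384*4,512*4),np.uint8); h=cv2.convexHull((proj(p,X)*4+1.5).astype(np.float32)).astype(np.int32)
    cv2.fillConvexPoly(m,h,1); return m>0
def iou(a,b):
    b=cv2.resize(b.astype(np.uint8),(2048,1536),interpolation=cv2.INTER_NEAREST)>0
    return (a&b).sum()/(a|b).sum()
th=np.linspace(0,2*np.pi,60)
def W(x): # wheel at z .088-.1
    return np.vstack([np.c_[x[0]+.0775*np.cos(th),x[1]+.0775*np.sin(th),0*th+z] for z in(.092,.1)])
r=minimize(lambda x:-iou(poly(P['top'],W(x)),M['top','handwheel'])-iou(poly(P['scene'],W(x)),M['scene','handwheel']),onz(P['top'],(174,194),.1)[:2],method='Nelder-Mead',options=dict(initial_simplex=onz(P['top'],(174,194),.1)[:2]+np.array([[0,0],[.01,0],[0,.01]])))
c=r.x; print('wheel',c,-r.fun)
for n in P:
  if (n,'slotted_half') in M and n=='top':
    for t in('toothed_half','slotted_half'):
      if (n,t) not in M: continue
      (cx,cy),s,a=cv2.minAreaRect(np.argwhere(M[n,t])[:,::-1].astype(np.float32)); 
      X=onz(P[n],(cx,cy),.074); d=X[:2]-c; print(t,(cx,cy),s,a,X,'yaw',np.degrees(np.arctan2(d[0],-d[1])),'dist',np.linalg.norm(d))
np.save('c.npy',c)
a,b,c0,d=[cv2.cvtColor(x,cv2.COLOR_RGB2BGR) for x in (P['top']['frame'][145:245,130:290],P['scene']['frame'][110:260,170:290],P['top']['frame'],P['scene']['frame'])]
ca=cv2.resize(a,None,fx=4.8,fy=4.8,interpolation=cv2.INTER_CUBIC)
cb=cv2.resize(b,None,fx=4,fy=4,interpolation=cv2.INTER_CUBIC)
for im,n,o,f in((ca,'top',(130,145),4.8),(cb,'scene',(170,110),4)):
    for q in proj(P[n],W(c)[60:]): cv2.circle(im,tuple(int((v-oo+.5)*f) for v,oo in zip(q,o)),1,(0,0,255),-1)
cv2.imwrite('pics/c.png',ca); cv2.imwrite('pics/d.png',cb)
E
python3 fit.py
```

```text
scene handwheel 0.86 [217.2 155.7  58.   43.2]
scene toothed_half 0.94 [236.5 203.5  48.4  32.6]
scene slotted_half 0.91 [248.6 214.5  48.1  26.8]
scene knob 0.62 [225.8 134.2  25.4  10. ]
scene crank 0.68 [228.4 136.9  22.7  13.9]
scene thumb 0.68 [220.7 147.1  19.7   8.3]
top handwheel 0.94 [173.2 192.9  69.4  67.8]
top toothed_half 0.97 [232.8 206.1  24.7  41.9]
top slotted_half 0.55 [257.9 207.1  25.7  39.6]
top knob 0.52 [211.1 201.1 141.   73.2]
top crank 0.86 [170.7 178.3  14.   35.3]
top thumb 0.68 [172.4 192.1  11.2  24.3]
top latch 0.5 [172.2 193.6   6.6  26.1]
wheel [0.4259 0.3001] 1.7408953910700609
toothed_half (233.0946044921875, 203.93243408203125) (21.536266326904297, 41.26414489746094) 9.462322235107422 [0.4043 0.1606 0.074 ] yaw -8.8236364510362 dist 0.14116023590227858
slotted_half (258.4300231933594, 207.49000549316406) (16.26345443725586, 41.01219177246094) 8.130102157592773 [0.3951 0.0988 0.074 ] yaw -8.69439326340638 dist 0.2036128357537986
```

View pics/c.png

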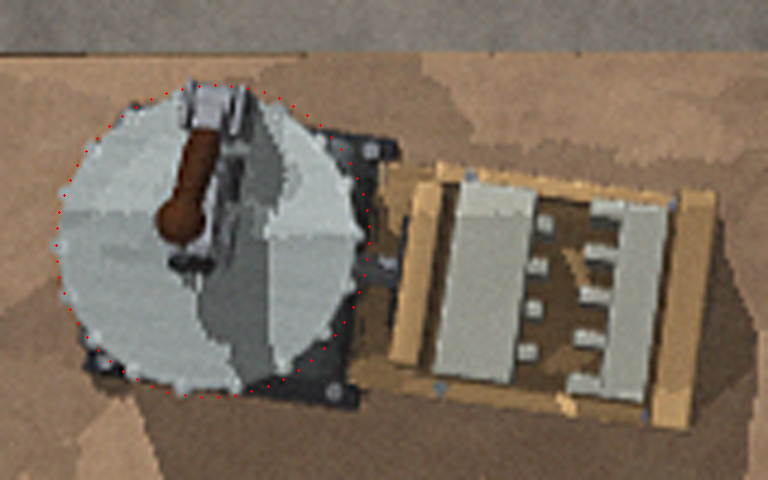

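View pics/d.png

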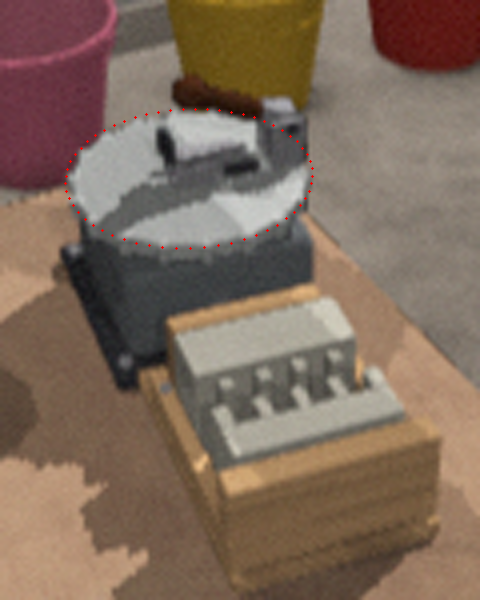

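The pictures show the wheel disc centred near crop (213,240) in the top view. The hinge is at (213,103), the knob at (180,218) and the thumb tab at (190,262). The bed slopes right and down by about 9°. In the scene crop the knob is at (188,90) and the thumb at (165,143).

```bash
cat > geo.py <<'E'
import numpy as np
from scipy.spatial.transform import Rotation as Ro
from station import readout
c=np.load('c.npy'); psi=np.radians(-8.8)
def L(x,y,z,th=0):  # wheel-frame (clockwise angle th) -> world
    a=psi-th; return np.array([c[0]+x*np.cos(a)-y*np.sin(a),c[1]+x*np.sin(a)+y*np.cos(a),z])
def loc(X): d=np.array(X[:2])-c; return np.r_[d[0]*np.cos(psi)+d[1]*np.sin(psi),-d[0]*np.sin(psi)+d[1]*np.cos(psi),X[2]]
def tool(X,o=None):
    o=o or readout.get_obs(); w,x,y,z=o['tool_rot']; R=Ro.from_quat([x,y,z,w])
    return np.round(R.inv().apply(np.array(X)-o['eef_pos'])*1000,1)
E
python3 - <<'E'
from h import *; from geo import *
np.set_printoptions(precision=4,suppress=True)
p={n:viewer.read_camera(n) for n in('scene','top')}
f=lambda n,x,y:((130+x/4.8-.5,145+y/4.8-.5) if n=='top' else (170+x/4-.5,110+y/4-.5))
for n,a,b in(('knob',(180,218),(188,90)),('thumb',(190,262),(165,143)),('housing',(213,103),(283,125))):
    X,e=tri(p['top'],f('top',*a),p['scene'],f('scene',*b)); print(n,X,e,'local',loc(X))
print('hinge at z.135',loc(onz(p['top'],f('top',213,103),.135)),'thumb@.133',loc(onz(p['top'],f('top',190,262),.133)),'knob@.165',loc(onz(p['top'],f('top',180,218),.165)))
print('above start',tool(L(-.022,0,.26)),'low',tool(L(-.022,0,.152)))
E
```

```text
knob [0.4301 0.3036 0.1586] 0.0012108226458602597 local [0.0036 0.0041 0.1586]
thumb [0.4129 0.3059 0.1244] 0.00011946037782253313 local [-0.0137  0.0037  0.1244]
housing [0.4915 0.2974 0.1181] 0.00020073778208319108 local [0.0652 0.0074 0.1181]
hinge at z.135 [0.0628 0.0034 0.135 ] thumb@.133 [-0.014   0.0017  0.133 ] knob@.165 [0.0037 0.0024 0.165 ]
above start [-310.7 -276.3  -28.7] low [-310.7 -276.3   79.3]
```

```bash
python3 - <<'E'
import numpy as np
from geo import *
a=psi; np.save('c.npy',c+.0025*np.array([-np.sin(a),np.cos(a)]))
E
python3 -c "
from geo import *
print(c,tool(L(-.028,0,.26)))"
```

```text
[0.42628935 0.3025813 ] [-304.4 -274.5  -28.7]
```

```bash
python3 -m handwheel '[[[-15,-14,-29],[0,0,-3],1],[[-45,-40,-29],[0,0,-6.3],1],[[-75,-68,-29],[0,0,-6.3],1],[[-105,-95,-29],[0,0,-6.3],1],[[-135,-122,-29],[0,0,-6.3],1],[[-165,-149,-29],[0,0,-6.3],1],[[-195,-176,-29],[0,0,-6.3],1],[[-225,-203,-29],[0,0,-6.3],1],[[-255,-230,-29],[0,0,-6.3],1],[[-280,-254,-29],[0,0,-6.3],1],[[-304,-274,-29],[0,0,-6.3],1],[[-304,-274,-29],[0,0,-6.3],1],[[-304,-274,-29],[0,0,-6.3],1],[[-304,-274,-29],[0,0,-6.3],1]]' 30
python3 -c "
from geo import *
print(loc(readout.get_obs()['eef_pos']),tool(L(-.028,0,.148)),tool(L(-.022,0,.148)))"
```

```text
t: 3.17
eef_pos: [0.3981, 0.3081, 0.2604]
tool_rot: [-0.0, 0.077, 0.997, 0.0]
contact_force: [-0.5, 1.4, 0.3]
gripper_width: 0.005
[-0.02872586  0.00109466  0.26044877] [ -0.7  -1.2 112.4] [ -6.7  -1.2 112.4]
```

```bash
python3 -m handwheel '[[[0,-1,35],[0,0,0],1],[[0,-1,70],[0,0,0],1],[[0,-1,100],[0,0,0],1],[[0,-1,112],[0,0,0],1],[[0,-1,112],[0,0,0],1],[[-5,-1,112],[0,0,0],1],[[-10,-1,111],[0,0,0],1],[[-14,-1,105],[0,0,0],1],[[-18,-1,99],[0,0,0],1],[[-22,-1,95],[0,0,0],1],[[-27,-1,91],[0,0,0],1],[[-32,-1,87],[0,0,0],1],[[-37,-1,84],[0,0,0],1],[[-42,-1,81],[0,0,0],1],[[-47,-1,79],[0,0,0],1],[[-52,-1,77],[0,0,0],1],[[-57,-1,76],[0,0,0],1],[[-57,-1,76],[0,0,0],1]]'
python3 - <<'E'
from h import *; from geo import *
print(loc(readout.get_obs()['eef_pos']))
p=viewer.read_camera('scene'); q=viewer.read_camera('top')
a=cv2.resize(cv2.cvtColor(p['frame'][80:210,160:290],cv2.COLOR_RGB2BGR),(400,400),interpolation=cv2.INTER_CUBIC)
b=cv2.resize(cv2.cvtColor(q['frame'][130:260,120:250],cv2.COLOR_RGB2BGR),(400,400),interpolation=cv2.INTER_CUBIC)
cv2.imwrite('pics/e.png',np.hstack([a,b]))
E
```

```text
t: 4.67
eef_pos: [0.4561, 0.2973, 0.1845]
tool_rot: [0.001, 0.078, 0.997, 0.0]
contact_force: [1.0, 0.8, 0.2]
gripper_width: -0.002
[ 0.03024206 -0.00069732  0.18453786]
```

View pics/e.png

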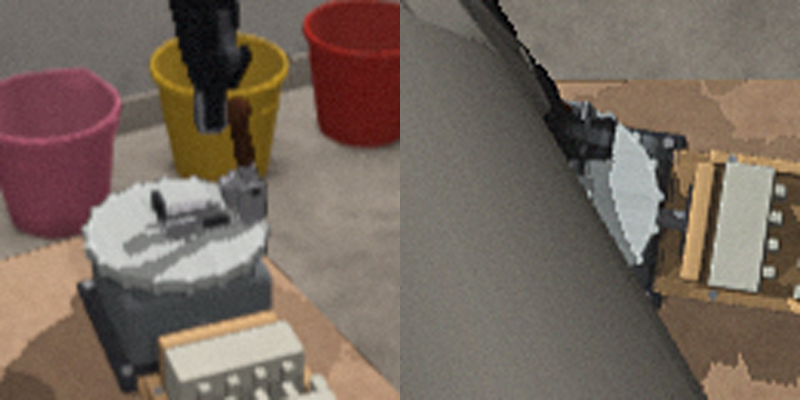

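The scene view shows the handle lifted to about 80° (knob at (240,105)), with the finger behind it at (210,110). I'll push on to the stop.

```bash
python3 -m handwheel '[[[-4,0,-1],[0,0,0],1],[[-8,0,-1],[0,0,0],1],[[-10,0,-1],[0,0,0],1],[[-11,0,-1],[0,0,0],1],[[-11,0,-1],[0,0,0],1]]'; python3 -m handwheel '[[[-1,0,0],[0,0,0],1],[[-2,0,0],[0,0,0],1],[[-2,0,0],[0,0,0],1]]'
```

```text
t: 5.18
eef_pos: [0.4657, 0.2959, 0.1853]
tool_rot: [0.0, 0.077, 0.997, -0.0]
contact_force: [-0.9, 0.4, 0.5]
gripper_width: 0.001
t: 5.43
eef_pos: [0.4668, 0.2958, 0.1852]
tool_rot: [-0.001, 0.077, 0.997, -0.0]
contact_force: [-3.3, 0.6, 2.1]
gripper_width: 0.001
```

```bash
python3 -m handwheel '[[[-1,0,0],[0,0,0],1],[[-2,0,0],[0,0,0],1],[[-2,0,0],[0,0,0],1]]'; python3 -c "
from geo import *
print(loc(readout.get_obs()['eef_pos']))"
```

```text
t: 5.68
eef_pos: [0.4677, 0.2959, 0.1851]
tool_rot: [-0.001, 0.077, 0.997, -0.0]
contact_force: [-7.3, 0.8, 3.0]
gripper_width: -0.003
[ 0.041985   -0.0002783   0.18506308]
```

```bash
python3 -m handwheel '[[[20,0,-3],[0,0,0],1],[[50,0,-3],[0,0,0],1],[[79,0,-3],[0,0,0],1],[[79,0,15],[0,0,0],1],[[79,0,40],[0,0,0],1],[[79,0,55],[0,0,0],1],[[79,0,63],[0,0,0],1],[[79,0,66],[0,0,0],1],[[79,0,66],[0,0,0],1]]'
python3 - <<'E'
from h import *; from geo import *
print(loc(readout.get_obs()['eef_pos']))
p=viewer.read_camera('scene')
cv2.imwrite('pics/f.png',cv2.resize(cv2.cvtColor(p['frame'][90:190,170:270],cv2.COLOR_RGB2BGR),(500,500),interpolation=cv2.INTER_CUBIC))
E
```

```text
t: 6.43
eef_pos: [0.3916, 0.3074, 0.1191]
tool_rot: [0.0, 0.078, 0.997, -0.0]
contact_force: [0.8, 0.3, -0.1]
gripper_width: 0.0
[-0.03498904 -0.00054538  0.11907378]
```

View pics/f.png

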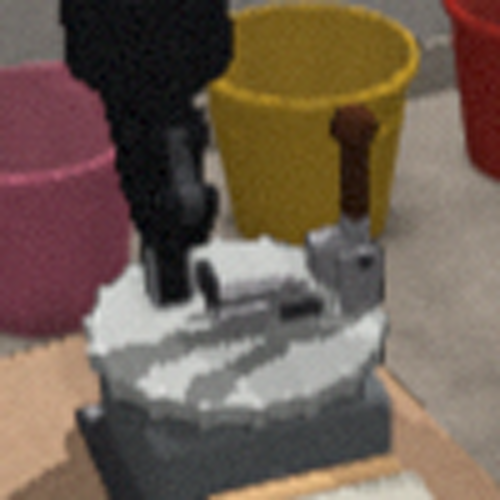

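The handle stands upright (knob at (352,125)), and the fingertip (170,290) is just behind the thumb tab (205,285). Next I push the bolt outward.

```bash
python3 -m handwheel '[[[-3,0,0],[0,0,0],1],[[-6,0,0],[0,0,0],1],[[-9,0,0],[0,0,0],1],[[-12,0,0],[0,0,0],1],[[-15,0,0],[0,0,0],1],[[-18,0,0],[0,0,0],1],[[-20,0,0],[0,0,0],1],[[-22,0,0],[0,0,0],1],[[-22,0,0],[0,0,0],1]]'; python3 -m handwheel '[[[-1,0,0],[0,0,0],1],[[-2,0,0],[0,0,0],1],[[-2,0,0],[0,0,0],1]]';python3 -c "
from geo import *
print(loc(readout.get_obs()['eef_pos']))"
```

```text
t: 7.23
eef_pos: [0.4136, 0.3041, 0.1193]
tool_rot: [0.0, 0.078, 0.997, 0.0]
contact_force: [0.4, -0.3, 0.3]
gripper_width: -0.001
t: 7.48
eef_pos: [0.4143, 0.3039, 0.1192]
tool_rot: [-0.001, 0.077, 0.997, -0.0]
contact_force: [-4.2, 1.8, 1.4]
gripper_width: -0.001
[-0.01202452 -0.00057433  0.11916918]
```

```bash
python3 -m handwheel '[[[-1,0,0],[0,0,0],1],[[-2,0,0],[0,0,0],1],[[-2,0,0],[0,0,0],1]]'; python3 -m handwheel '[[[-1,0,0],[0,0,0],1],[[-2,0,0],[0,0,0],1],[[-2,0,0],[0,0,0],1]]';python3 -c "
from geo import *
print(loc(readout.get_obs()['eef_pos']))"
```

```text
t: 7.73
eef_pos: [0.4145, 0.3038, 0.1191]
tool_rot: [-0.002, 0.077, 0.997, -0.001]
contact_force: [-9.9, 1.1, 7.0]
gripper_width: -0.0
t: 7.98
eef_pos: [0.4147, 0.3038, 0.119]
tool_rot: [-0.003, 0.076, 0.997, -0.001]
contact_force: [-15.5, 1.1, 11.4]
gripper_width: -0.003
[-0.01166842 -0.00055583  0.11902063]
```

```bash
python3 -m handwheel '[[[8,0,0],[0,0,0],1],[[16,0,0],[0,0,0],1],[[22,0,-10],[0,0,0],1],[[22,0,-45],[0,0,0],1],[[22,0,-85],[0,0,0],1],[[22,0,-120],[0,0,0],1],[[22,30,-120],[0,0,0],1],[[22,65,-120],[0,0,0],1],[[22,100,-120],[0,0,0],1],[[22,130,-120],[0,0,0],1],[[22,130,-120],[0,0,0],1]]'
python3 - <<'E'
from h import *; from geo import *
print(loc(readout.get_obs()['eef_pos']))
p=viewer.read_camera('scene'); q=viewer.read_camera('top')
for n,s in(('scene',p),('top',q)):
  for t in('thumb','knob','crank'): print(n,t,[(np.round(r['rect'],1).tolist(),round(r['score'],2)) for r in viewer.search_frame(s,t)[:2]])
  print('exp thumb 0/latched,knob up',proj(s,[L(-.014,0,.13),L(.004,0,.13),L(.064,0,.196)]).round(1).tolist())
a=cv2.resize(cv2.cvtColor(p['frame'][100:180,180:260],cv2.COLOR_RGB2BGR),(400,400),interpolation=cv2.INTER_CUBIC)
b=cv2.resize(cv2.cvtColor(q['frame'][150:230,130:210],cv2.COLOR_RGB2BGR),(400,400),interpolation=cv2.INTER_CUBIC)
cv2.imwrite('pics/g.png',np.hstack([a,b]))
E
```

```text
t: 8.9
eef_pos: [0.4163, 0.4416, 0.2399]
tool_rot: [0.001, 0.075, 0.997, 0.002]
contact_force: [0.1, 1.0, -0.5]
gripper_width: 0.0
[-0.03113949  0.13582018  0.23992656]
scene thumb []
scene knob [([242.4, 124.0, 10.2, 24.9], 0.53)]
scene crank [([239.4, 126.7, 11.9, 36.5], 0.79)]
exp thumb 0/latched,knob up [[210.7, 143.6], [217.7, 142.2], [240.2, 114.4]]
top thumb [([174.1, 186.7, 11.2, 15.3], 0.65)]
top knob [([168.7, 161.9, 9.6, 10.7], 0.52)]
top crank [([170.9, 166.3, 15.2, 20.4], 0.62)]
exp thumb 0/latched,knob up [[169.0, 199.1], [170.4, 191.4], [168.5, 160.6]]
```

View pics/g.png

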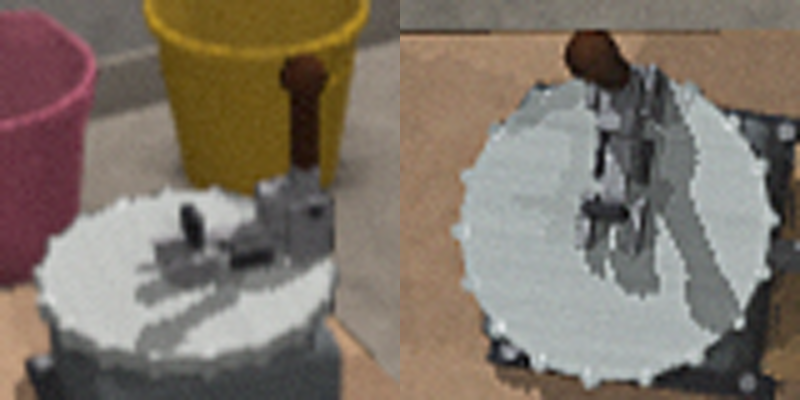

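The thumb tab (top (171,192), scene (218,145)) matches the predicted latched spot, and the handle is upright. Next I grasp the grip from above.

```bash
python3 -c "
from geo import *
print(tool(L(.064,0,.24)),tool(L(.064,0,.147)))"
```

```text
[ -93.  -128.2   -0.3] [ -93.  -128.2   92.7]
```

```bash
python3 -m handwheel '[[[-20,-28,-5],[0,0,0],0],[[-45,-60,-5],[0,0,0],0],[[-70,-95,-5],[0,0,0],0],[[-93,-128,-5],[0,0,0],0],[[-93,-128,-5],[0,0,0],0],[[-93,-128,-5],[0,0,0],0],[[-93,-128,20],[0,0,0],0],[[-93,-128,45],[0,0,0],0],[[-93,-128,70],[0,0,0],0],[[-93,-128,85],[0,0,0],0],[[-93,-128,93],[0,0,0],0],[[-93,-128,93],[0,0,0],0]]' 20
python3 - <<'E'
from h import *; from geo import *
print(loc(readout.get_obs()['eef_pos']))
p=viewer.read_camera('scene')
cv2.imwrite('pics/i.png',cv2.resize(cv2.cvtColor(p['frame'][80:180,180:280],cv2.COLOR_RGB2BGR),(500,500),interpolation=cv2.INTER_CUBIC))
E
```

```text
t: 10.3
eef_pos: [0.4878, 0.2946, 0.1446]
tool_rot: [-0.001, 0.077, 0.997, -0.001]
contact_force: [0.3, -0.9, -0.4]
gripper_width: 0.498
[0.06200147 0.00153234 0.14464112]
```

View pics/i.png

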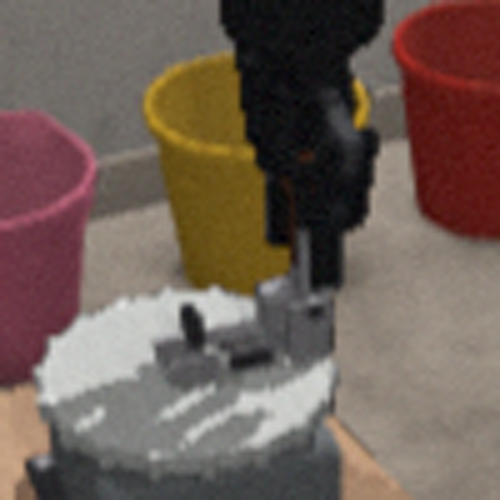

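The fingers straddle the grip (brown at (290,210)), so I close gently.

```bash
python3 -m handwheel '[[[0,0,0],[0,0,0],1],[[0,0,0],[0,0,0],1],[[0,0,0],[0,0,0],1],[[0,0,0],[0,0,0],1],[[0,0,0],[0,0,0],1],[[0,0,0],[0,0,0],1]]' 20
python3 - <<'E'
from geo import *
o=readout.get_obs(); print(loc(o['eef_pos']))
for k in range(0,18): 
    th=np.radians(15*k); print(15*k, tool(o['eef_pos']+L(.064,0,0,th)-L(.064,0,0),o))
E
```

```text
t: 10.85
eef_pos: [0.4901, 0.2947, 0.1475]
tool_rot: [0.001, 0.077, 0.997, 0.001]
contact_force: [-1.1, -0.5, 6.1]
gripper_width: 0.198
[0.0642676  0.00196792 0.14751827]
0 [0. 0. 0.]
15 [  2.2 -16.6  -0. ]
30 [  8.5 -32.   -0.1]
45 [ 18.7 -45.3  -0.1]
60 [ 31.9 -55.5  -0.1]
75 [ 47.3 -61.9  -0.2]
90 [ 63.9 -64.1  -0.2]
105 [ 80.5 -61.9  -0.2]
120 [ 95.9 -55.6  -0.2]
135 [109.2 -45.4  -0.2]
150 [119.4 -32.2  -0.2]
165 [125.8 -16.8  -0.2]
180 [128.   -0.2  -0.2]
195 [ 1.258e+02  1.640e+01 -1.000e-01]
210 [ 1.195e+02  3.180e+01 -1.000e-01]
225 [ 1.093e+02  4.510e+01 -1.000e-01]
240 [96.1 55.3 -0. ]
255 [80.7 61.7 -0. ]
```

```bash
python3 -m handwheel '[[[0.5,-8,0],[0,0,0],1],[[2,-16.5,0],[0,0,0],1],[[5,-24.5,0],[0,0,0],1],[[8.5,-32,0],[0,0,0],1],[[13,-39,0],[0,0,0],1],[[18.5,-45,0],[0,0,0],1],[[25,-51,0],[0,0,0],1],[[32,-55.5,0],[0,0,0],1],[[32,-55.5,0],[0,0,0],1]]'
python3 - <<'E'
from geo import *
o=readout.get_obs(); X=loc(o['eef_pos']); print(X,np.hypot(*X[:2]),np.degrees(np.arctan2(-X[1],X[0])))
E
```

```text
t: 11.6
eef_pos: [0.4477, 0.2432, 0.1466]
tool_rot: [-0.0, 0.078, 0.997, -0.0]
contact_force: [-1.7, 0.5, 5.3]
gripper_width: 0.196
[ 0.03028933 -0.05542831  0.14661139] 0.06316439597621115 61.345181381148876
```

```bash
python3 -m handwheel '[[[7.5,-3.7,0],[0,0,0],1],[[15.4,-6.4,0],[0,0,0],1],[[23.7,-8,0],[0,0,0],1],[[32,-8.6,0],[0,0,0],1],[[40.3,-8,0],[0,0,0],1],[[48.6,-6.4,0],[0,0,0],1],[[56.5,-3.7,0],[0,0,0],1],[[64,0,0],[0,0,0],1],[[71,4.7,0],[0,0,0],1],[[77.3,10.2,0],[0,0,0],1],[[82.8,16.5,0],[0,0,0],1],[[87.4,23.4,0],[0,0,0],1],[[91.2,31,0],[0,0,0],1],[[93.8,39,0],[0,0,0],1],[[95.5,47.1,0],[0,0,0],1],[[96,55.5,0],[0,0,0],1],[[96,55.5,0],[0,0,0],1]]'
python3 - <<'E'
from h import *
from geo import *
o=readout.get_obs(); X=loc(o['eef_pos']); print(X,np.hypot(*X[:2]),np.degrees(np.arctan2(-X[1],X[0])))
p=viewer.read_camera('scene')
cv2.imwrite('pics/j.png',cv2.resize(cv2.cvtColor(p['frame'][80:260,160:300],cv2.COLOR_RGB2BGR),(466,600),interpolation=cv2.INTER_CUBIC))
E
```

```text
t: 13.02
eef_pos: [0.3623, 0.3149, 0.1459]
tool_rot: [-0.0, 0.077, 0.997, -0.001]
contact_force: [3.4, 1.9, 2.4]
gripper_width: 0.188
[-0.0651621   0.00233878  0.14588428] 0.06520406020635874 -177.94443862397796
```

View pics/j.png

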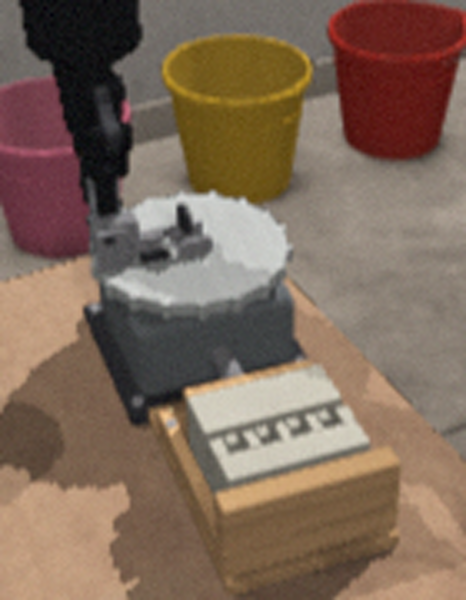

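Half a turn in, the halves are closing and the teeth are entering the slots (row at (280,430)). The wheel's crank is now at (105,230).

```bash
python3 -m handwheel '[[[-0.5,8.4,0],[0,0,0],1],[[-2.2,16.6,0],[0,0,0],1],[[-5,24.5,0],[0,0,0],1],[[-8.6,32,0],[0,0,0],1],[[-13,39,0],[0,0,0],1],[[-18.7,45.3,0],[0,0,0],1],[[-25,50.8,0],[0,0,0],1],[[-32,55.4,0],[0,0,0],1],[[-32,55.4,0],[0,0,0],1]]'
python3 - <<'E'
from geo import *
o=readout.get_obs(); X=loc(o['eef_pos']); print(X,np.hypot(*X[:2]),np.degrees(np.arctan2(-X[1],X[0]))+360)
E
```

```text
t: 13.82
eef_pos: [0.4022, 0.3634, 0.1455]
tool_rot: [-0.001, 0.078, 0.997, -0.001]
contact_force: [0.9, -0.1, 2.4]
gripper_width: 0.188
[-0.03308149  0.05645653  0.14553145] 0.06543488657789176 239.63123906517052
```

```bash
python3 -m handwheel '[[[-4,2,0],[0,0,0],1],[[-8,4,0],[0,0,0],1],[[-10,4.7,0],[0,0,0],1],[[-10,4.7,0],[0,0,0],1]]'
python3 -m handwheel '[[[-1,0.4,0],[0,0,0],1],[[-2.1,0.7,0],[0,0,0],1],[[-2.1,0.7,0],[0,0,0],1]]'
python3 - <<'E'
from geo import *
o=readout.get_obs(); X=loc(o['eef_pos']); print(X,np.hypot(*X[:2]),np.degrees(np.arctan2(-X[1],X[0]))+360)
E
```

```text
t: 14.15
eef_pos: [0.413, 0.3666, 0.1456]
tool_rot: [-0.001, 0.077, 0.997, -0.001]
contact_force: [-2.7, 0.2, 0.0]
gripper_width: 0.191
t: 14.4
eef_pos: [0.4153, 0.367, 0.1457]
tool_rot: [-0.001, 0.077, 0.997, -0.0]
contact_force: [-2.7, -0.6, -3.9]
gripper_width: 0.188
[-0.02070997  0.06196585  0.14566492] 0.06533505716117068 251.5195557181624
```

```bash
python3 -m handwheel '[[[-1,0.3,0],[0,0,0],1],[[-1.5,0.5,0],[0,0,0],1],[[-1.5,0.5,0],[0,0,0],1]]'
python3 -m handwheel '[[[-0.5,0.2,0],[0,0,0],1],[[-1,0.3,0],[0,0,0],1],[[-1,0.3,0],[0,0,0],1]]'
python3 - <<'E'
from geo import *
o=readout.get_obs(); X=loc(o['eef_pos']); print(X,np.hypot(*X[:2]),np.degrees(np.arctan2(-X[1],X[0]))+360)
E
```

```text
t: 14.65
eef_pos: [0.4171, 0.3672, 0.1457]
tool_rot: [-0.0, 0.077, 0.997, -0.0]
contact_force: [-2.6, 0.5, -6.7]
gripper_width: 0.185
t: 14.9
eef_pos: [0.4181, 0.3674, 0.1458]
tool_rot: [-0.0, 0.077, 0.997, -0.0]
contact_force: [-3.5, 0.1, -8.9]
gripper_width: 0.191
[-0.018       0.06278484  0.14580904] 0.06531413521393718 254.002748870635
```

```bash
python3 -m handwheel '[[[-0.5,0.1,0],[0,0,0],1],[[-1,0.3,0],[0,0,0],1],[[-1,0.3,0],[0,0,0],1]]'
python3 -m handwheel '[[[-0.5,0.1,0],[0,0,0],1],[[-1,0.3,0],[0,0,0],1],[[-1,0.3,0],[0,0,0],1]]'
python3 - <<'E'
from geo import *
o=readout.get_obs(); X=loc(o['eef_pos']); print(X,np.hypot(*X[:2]),np.degrees(np.arctan2(-X[1],X[0]))+360)
E
```

```text
t: 15.15
eef_pos: [0.4185, 0.3674, 0.1458]
tool_rot: [-0.001, 0.077, 0.997, -0.001]
contact_force: [-4.7, -1.0, -7.1]
gripper_width: 0.192
t: 15.4
eef_pos: [0.4189, 0.3675, 0.1458]
tool_rot: [-0.001, 0.077, 0.997, -0.001]
contact_force: [-7.2, -1.5, -6.6]
gripper_width: 0.189
[-0.01723966  0.06298888  0.1457528 ] 0.06530546825220909 254.69335652714932
```

```bash
python3 -m handwheel '[[[-0.5,0.1,0],[0,0,0],1],[[-1,0.3,0],[0,0,0],1],[[-1,0.3,0],[0,0,0],1]]'
python3 - <<'E'
from h import *
from geo import *
o=readout.get_obs(); X=loc(o['eef_pos']); print(X,np.hypot(*X[:2]),np.degrees(np.arctan2(-X[1],X[0]))+360)
p=viewer.read_camera('scene'); q=viewer.read_camera('top')
a=cv2.resize(cv2.cvtColor(p['frame'][100:260,170:290],cv2.COLOR_RGB2BGR),(400,533),interpolation=cv2.INTER_CUBIC)
b=cv2.resize(cv2.cvtColor(q['frame'][170:240,190:290],cv2.COLOR_RGB2BGR),(400,280),interpolation=cv2.INTER_CUBIC)
cv2.imwrite('pics/k.png',np.hstack([a,np.vstack([b,np.zeros((253,400,3),np.uint8)])]))
E
```

```text
t: 15.65
eef_pos: [0.4192, 0.3675, 0.1457]
tool_rot: [-0.002, 0.077, 0.997, -0.001]
contact_force: [-9.4, -2.4, -4.9]
gripper_width: 0.188
[-0.01691237  0.06310701  0.14572163] 0.06533393728242354 254.99754829419928
```

View pics/k.png

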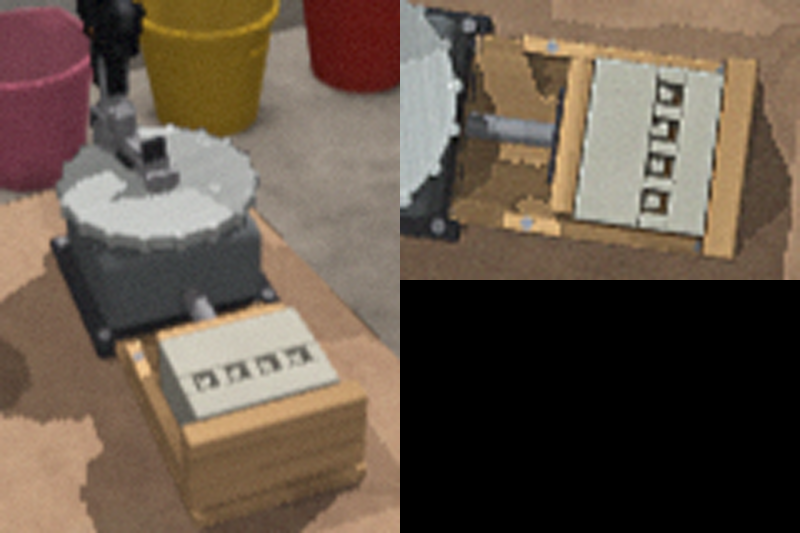

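Closed: in both views all four teeth sit in their slots (scene (205–300, 355–380)) and no seam gap shows. I ease the load, release and lift straight up.

```bash
python3 -m handwheel '[[[1,-0.3,0],[0,0,0],1],[[2,-0.6,0],[0,0,0],1],[[2,-0.6,0],[0,0,0],0],[[2,-0.6,0],[0,0,0],0],[[2,-0.6,0],[0,0,0],0],[[2,-0.6,0],[0,0,0],0],[[2,-0.6,-10],[0,0,0],0],[[2,-0.6,-30],[0,0,0],0],[[2,-0.6,-60],[0,0,0],0],[[2,-0.6,-95],[0,0,0],0],[[2,30,-110],[0,0,0],0],[[2,65,-110],[0,0,0],0],[[2,100,-110],[0,0,0],0],[[2,130,-110],[0,0,0],0],[[2,130,-110],[0,0,0],0]]'
python3 - <<'E'
from h import *
from geo import *
p=viewer.read_camera('scene'); q=viewer.read_camera('top'); th=4.445
for n,s in(('scene',p),('top',q)):
  print(n,'exp thumb latched,knob',proj(s,[L(.004,0,.13,th),L(.064,0,.196,th)]).round(1).tolist(),[(np.round(r['rect'],1).tolist(),round(r['score'],2)) for r in viewer.search_frame(s,'knob')[:1]])
a=cv2.resize(cv2.cvtColor(p['frame'][100:260,170:290],cv2.COLOR_RGB2BGR),(390,520),interpolation=cv2.INTER_CUBIC)
b=cv2.resize(cv2.cvtColor(q['frame'][150:250,130:280],cv2.COLOR_RGB2BGR),(410,273),interpolation=cv2.INTER_CUBIC)
cc=cv2.resize(cv2.cvtColor(q['frame'][130:260,270:400],cv2.COLOR_RGB2BGR),(410,247))
cv2.imwrite('pics/l.png',np.hstack([a,np.vstack([b,cc])]))
E
```

```text
t: 17.0
eef_pos: [0.4381, 0.5036, 0.2569]
tool_rot: [0.0, 0.074, 0.997, 0.002]
contact_force: [-0.6, 0.9, -0.3]
gripper_width: 0.501
scene exp thumb latched,knob [[215.2, 141.8], [200.8, 108.3]] [([202.2, 116.6, 11.1, 25.5], 0.51)]
top exp thumb latched,knob [[168.3, 193.3], [133.2, 193.7]] []
```

View pics/l.png

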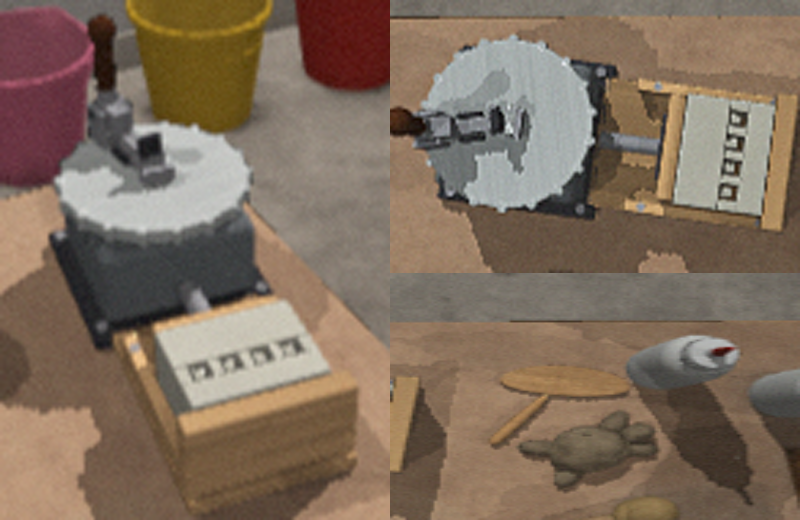

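The handle is upright (scene crop (103,25)), the bolt is out, the mould is closed and the bystanders haven't moved, so I hand in.

```bash
python3 -c "
from station import bot
print(bot.hand_in())"
```

```text
the job is handed in; nothing more can be done
None
```

The mould is closed and the job is handed in, at about 17 s of the 67 s allowed. I lifted the handle to its stop and pushed the bolt home. I then gripped the handle lightly and cranked the wheel clockwise to about 4.45 rad (4.44 expected), stopping when resistance rose to about 10 N.

**Last checks:**
- **Mould:** in both views all four teeth are in their slots and no gap shows.
- **Handle and latch:** the handle is upright. The bolt matched its predicted latched spot before cranking and still looked fully out in the last picture.
- **Bystanders and robot:** the turtle, rib and stick have not moved, and the gripper is clear of everything.

**What failed or disagreed:**
- The first wheel-centre fit was about 2.5 mm off and I corrected it.
- The network did not find the knob in the last top picture, so I checked it by eye.
- The vertical force on the gripper drifted to about 9 N near the end of cranking, probably from the pads rubbing on the grip as it turned.

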